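Screw the nozzle canister's lid down snug

ROBOT

A 7-joint arm with a two-finger parallel gripper is mounted at the origin on the work surface. World frame = base frame: x ahead of the robot, y to its left, z up, the work surface at z = 0. Lengths are in m, angles in rad, forces in N, time in s.
With the tool pointing down it reaches from about 0.425 to 0.875 m from the base axis. Payload 4.7 kg.
Tool frame: the origin (TCP) lies at the centre of the arm's flange, where the gripper is bolted on; the fingertips stand 182 mm ahead of it and the grasp point (between the pads) lies ahead of it (ctrl.hold_point_z is the z of the grasp point in the tool frame, in m); z points along the fingers, y is the direction in which the jaws open and shut (so a half turn about z gives the same grasp; the last joint's range is limited). The gripper opens to 87 mm and grips with 3 to 60 N. Pads are 19 mm wide; open, the fingers measure 117 mm over their backs; the gripper's body (75 mm by 190 mm) begins 51 mm behind the grasp point.
Start: joints at [1.345, 0.321, -0.07, 1.45, 0.023, 1.371, -0.057], TCP at [0.154, -0.631, 0.405] pointing down, gripper open.
Joint ranges: [-2.86, 2.86], [-0.3, 2.09], [-1.38, 1.24], [0.06, 2.45], [-1.56, 4.7], [0.09, 2.05], [-2.69, 2.69]. Speed limits (rad/s): [2.57, 2.57, 3.14, 3.14, 3.14, 3.14, 3.14].

INTERFACE

Orientations are given as a rotation vector (axis times angle).
In Python, from bench import get_state, imaging, workorder, ctrl gives the robot as it stands.
- The arm moves only by the tool step_arm, never from a script. Its argument "increments" is a list of rows, each an object of numbers: "claw": the opening, from 0 (shut) to 1 (fully open); "tx", "ty", "tz": the shift along the tool's x, y, z in m; "spin": the turn about the tool's z in degrees. A call has 1 to 8 rows; each row is the pose to reach, as a shift and turn from the pose commanded when the call began, along the tool's axes at that moment; what a row does not reach only later rows make up. A row lasts 1/12 s, in which the tool goes at most 41.7 mm and 7.16 degrees, less where a joint would pass 70% of its speed; a pose out of reach is approached as far as the arm can. A call with a gripper value outside its range is refused whole. The fingers move at their own pace and stop on an object; "force" is the grip in N (left out, the last holds). Time passes only in rows, so rows that repeat a pose let the fingers close. It gives the time, the measured TCP pose, the force and the opening at its end, in the units of the state.
- get_state(): the state, without advancing time (a new reading comes with each control period).
- imaging.get_image(name): name is "side" or "top" or "wrist"; returns the picture (400x640x3 uint8, blue, green, red); there is no depth.
- imaging.camera_params(name): a dict with "intrinsics" (3x3 intrinsics, pixels), "camera_from_world" (4x4, takes a point from world to camera coordinates). Camera axes: x right, y down, z forward; pixel columns grow to the right and rows downward; lengths in m; the calibration is good to about 2 mm. A picture is of the moment at which its call begins: read the wrist's pose just before it. camera_params takes no time and is no camera call; for the wrist camera it gives the pose at the moment of the call.
- workorder.close_job(): hands the job in, once; it reports no verdict.
The state is a dict: "time": time; "joint_positions": joint angles; "qd": joint speeds; "joint_torque": joint torques, N m; "position": TCP position; "tool_rot": TCP orientation; "ft_force": force on the tool from outside, world axes, zero at the start; "torque": the same for the moment, N m; "grip_width": opening from 0.0 (shut) to 1.0 (fully open).
Only numpy, scipy, OpenCV 4.12 (cv2) and the standard library are available. Lean on these libraries where they do the work, as an engineer would, in place of code of your own. Each camera call takes 0.05 s, during which the arm holds its last target. There are 200 camera calls.

TASK

The pot of spare printer nozzles has been left open. Take its own lid (the smaller, taller one with the bar across the top), set it gently and level on the pot's mouth and screw it down clockwise until it has just become snug, without overtightening it: the ring of seal must be clamped, not crushed. Let go of the lid, and leave the other things where they are.

Things in the scene. Friction and masses are not known exactly. Their poses are not given: they have to be found in the camera images.
- canister: the nozzle canister: a black plastic pot fixed to the bench by an oblong base plate 112 x 70 x 6 mm with a screw at each end. Origin at the centre of the plate's underside, x along the plate's long side, z up. The pot is 66 mm across up to 34 mm above the table. It sits on the plate through a stiff rubber bush and gives about 0.08 rad for each N m of torque
- mouth (a point): centre of the rim of the canister's neck (40 mm across, from 34 up to 60 mm above the table), on the pot's vertical axis; axes as the canister's. A springy ring of seal lies on the rim, its top 3.7 to 7.3 mm above the rim, different each time and not measured
- gap (a point): middle of the gap at the +x end between the two helical ramps that stick out from the neck (52 mm across over both), 45 mm above the table. The other gap faces -x. The gaps are 50 degrees wide, the ramps 130 degrees long; their undersides drop 4.8 mm per rad clockwise (seen from above)
- lid: the canister's lid: a white screw cap with a ribbed side, 63 to 65 mm across, 26 mm high plus a bar on top; about 45 g, lying open side down. Origin at the centre of its lower edge, z up, x along the bar. Inside 56 mm across, 20 mm deep. Set on with the lugs in the gaps its top plate rests on the seal, its lower edge 12.7 to 16.3 mm below the rim; else the lugs stand on the ramps
- lid_center (a point): centre of the lid, on its axis, 13 mm above its lower edge; axes as the lid's. Grasp it across its ribbed side, in any direction
- lug (a point): the lug at the lid's +x, one of two inward pins 6 mm thick just above the lower edge, their tips 45 mm apart, under the ends of the bar; a half turn of the lid makes no difference. With the bar along the plate's long side (within about 15 degrees) they pass down through the gaps
- lid_bar (a point): middle of the top of the raised bar, 50 x 9 x 4 mm, across the lid. Set on, the lid turns freely clockwise for about 0.5 to 1.3 rad, different each time; then the lugs run under the ramps and clamp it on the seal, and the resisting torque rises by 0.15 to 0.25 N m per 0.1 rad. Snug is 0.2 to 0.3 N m; beyond about 0.4 it is overtight. It stays tight when let go
- wide_lid: loose bystander: a flat white plastic lid of another, bigger jar, 84 mm across, 15 mm high, with a low round step on top and no bar; origin at the centre of its underside
- driver: loose bystander: a screwdriver lying on the table, about 200 mm long; origin on its axis
- scraper: loose bystander: a print scraper (flat spatula with a wooden handle) lying on the table, about 300 mm long; origin on its axis
- bracket: loose bystander: a white printed L-shaped bracket, 50 x 30 mm, 36 mm high; origin at the centre of its underside
- wedge: loose bystander: a white printed foot with a round back, 40 x 30 mm, 33 mm high; origin at the centre of its underside
- small_spool: loose bystander: a small filament spool lying flat, 100 mm across, 45 mm high; origin at the centre of its underside
- glue: loose bystander: a small glue bottle standing upright, 30 mm across, 85 mm high; origin at the centre of its underside
Not all that is in view belongs to the job. What is shaped like the lid but brown or turquoise is not meant. Leave any yellow look-alike of the canister alone.

How it is judged:
By the outcome, as a careful person would: the job done as asked, in the order asked, and still so for the second after the job is handed in, with the robot touching nothing.
It also fails if it takes over 54 s, if anything falls off the work surface, if the arm or the gripper's body presses on something with over 40 N, if the wrist force passes 120 N, or if a joint passes its speed limit or range.

## Working session

There is one attempt and no reset: what is moved stays moved. The work goes in short steps, Python scripts to look and compute and a tool call to move; the robot and the scene stay as the last step left them, time stands still between calls to the robot, and variables do not carry over. Pictures are saved under pics/ and viewed, on a budget of 10 in all, crops included, one or two more only if the job needs it, and the job is handed in when it is done.

Besides the shell and the picture viewer there is one more tool, called after "Request:" as a command line: name --argument value ..., lists and objects as JSON in quotes. step_arm: Moves the arm, as the interface text tells. Its arguments: {"type":"object","properties":{"increments":{"type":"array"},"force":{"type":"number"}},"required":["increments"]}

```bash
mkdir -p pics; cat > h.py <<'E'
import numpy as np, cv2
from scipy.spatial.transform import Rotation as R
from bench import get_state, imaging, workorder, ctrl
def grab(n,f):
    p=imaging.camera_params(n); im=imaging.get_image(n); cv2.imwrite('pics/'+f,im); np.savez('pics/'+f+'.npz',K=p['intrinsics'],T=p['camera_from_world']); return im
def ray(f,u,v,z):
    d=np.load('pics/'+f+'.npz'); K=d['K'];T=d['T']; r=T[:3,:3].T@np.linalg.solve(K,[u,v,1.]); c=-T[:3,:3].T@T[:3,3]
    return c+r*(z-c[2])/r[2]
def proj(f,P):
    d=np.load('pics/'+f+'.npz'); p=d['T'][:3,:3]@np.array(P)+d['T'][:3,3]; q=d['K']@p; return q[:2]/q[2]
E
python3 - <<'E'
from h import *
a=grab('top','top.png'); b=grab('side','side.png'); 
s=get_state()
for k in s: print(k,np.round(s[k],3))
print(ctrl.hold_point_z, R.from_rotvec(s['tool_rot']).as_matrix().round(3))
p=imaging.camera_params('wrist');T=np.array(p['camera_from_world']);print(T.round(3),p['intrinsics'])
E
```

```text
time 0.1
joint_positions [ 1.345  0.322 -0.07   1.452  0.023  1.371 -0.057]
qd [-0.    -0.003  0.001 -0.001  0.     0.     0.001]
joint_torque [ 0.0000e+00 -4.9257e+01 -4.0600e-01 -3.1340e+01 -6.4000e-02  4.0000e-02
  0.0000e+00]
position [ 0.154 -0.631  0.404]
tool_rot [-3.117 -0.376  0.   ]
ft_force [-0.668  0.398  0.669]
torque [-0.003 -0.054  0.028]
grip_width 1.0
0.1635 [[ 0.971  0.238 -0.001]
 [ 0.238 -0.971  0.002]
 [-0.    -0.002 -1.   ]]
[[ 0.238 -0.971 -0.001 -0.649]
 [-0.926 -0.227  0.302 -0.037]
 [-0.294 -0.071 -0.953  0.392]
 [ 0.     0.     0.     1.   ]] [[326.80756229   0.         318.57502343]
 [  0.         326.80756229 200.81633946]
 [  0.           0.           1.        ]]
```

View pics/top.png

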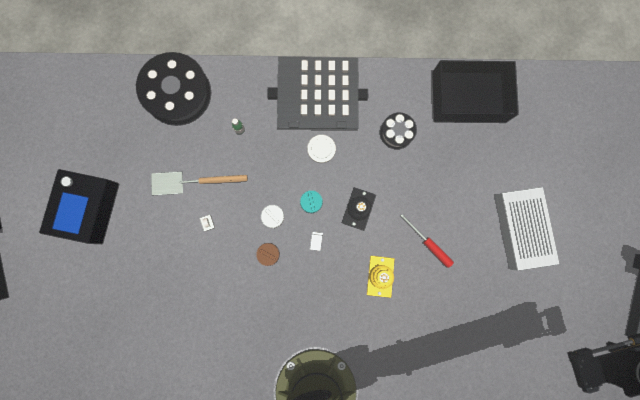

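View pics/side.png

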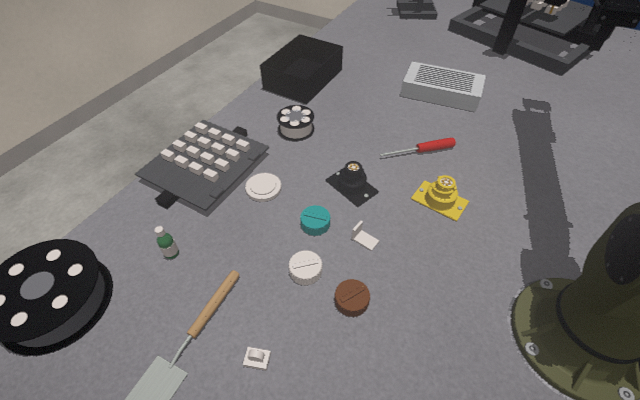

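The white round things in the top view are (272,216), smaller and with a bar, and (321,148), bigger with a round step and no bar (the wide lid). The brown (268,254) and turquoise (312,202) ones are decoys. The lid is the one at (272,216). The canister is the black pot at (360,208); the yellow one at (381,277) is a look-alike. I'll confirm this in one enlarged crop and measure both.

```bash
python3 - <<'E'
from h import *
for n,u,v,z in [('lid',272,216,.03),('brown',268,254,.03),('turq',312,202,.03),('mouth',361,206,.06),('plate',359,209,.006),('wide',321,148,.015),('bracket',316,241,.03),('yellow',381,277,.05)]:
    P=ray('top.png',u,v,z); print(n,P.round(3),np.hypot(*P[:2]).round(3),proj('side.png',P).round(0))
im=cv2.imread('pics/top.png'); g=cv2.cvtColor(im,6)
m=((im.min(2)>150)).astype(np.uint8); n,l,st,c=cv2.connectedComponentsWithStats(m)
for i in range(1,n):
    if 200<st[i,4]<2000 and c[i][1]>130 and c[i][0]<400: print(c[i].round(1),st[i])
b=cv2.imread('pics/side.png')
A=cv2.resize(im[170:260,250:400],(800,480),interpolation=cv2.INTER_CUBIC)
cv2.imwrite('pics/crop.png',A)
E
```

```text
lid [0.48  0.127 0.03 ] 0.496 [305. 263.]
brown [0.373 0.136 0.03 ] 0.397 [353. 292.]
turq [0.521 0.014 0.03 ] 0.521 [317. 215.]
mouth [ 0.507 -0.122  0.06 ] 0.522 [353. 168.]
plate [ 0.504 -0.123  0.006] 0.519 [352. 185.]
wide [ 0.682 -0.012  0.015] 0.682 [263. 184.]
bracket [0.41  0.002 0.03 ] 0.41 [366. 232.]
yellow [ 0.312 -0.177  0.05 ] 0.359 [444. 187.]
[321.  147.8] [306 134  31  29 671]
[167.7 182.9] [151 171  48  25 760]
[205.3 215.8] [192 192  25  40 325]
[271.5 216.3] [256 204  32  26 499]
[315.8 240.9] [305 231  21  21 247]
```

View pics/crop.png

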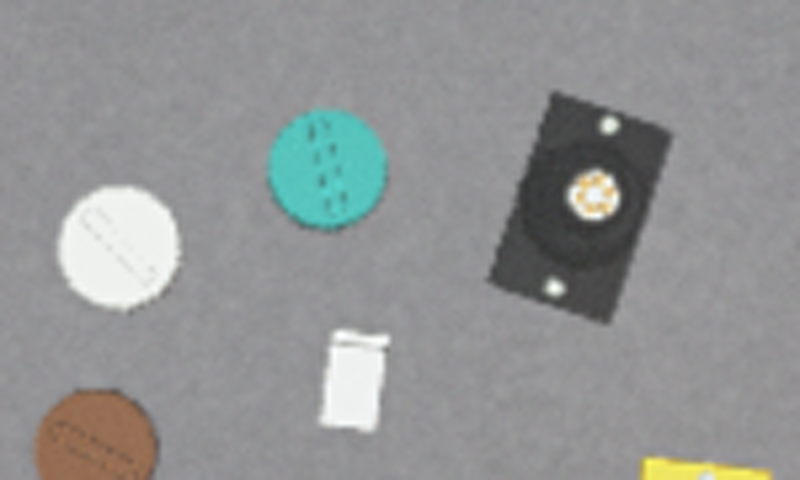

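The crop confirms it: the white lid with its bar is at crop (120,247), and the black pot on the dark plate at crop (590,195). I'm moving over the canister first for a wrist look.

Request:
step_arm --increments '[{"tx":0.231,"ty":-0.205,"spin":-53},{"tx":0.231,"ty":-0.205,"spin":-53},{"tx":0.231,"ty":-0.205,"spin":-53},{"tx":0.231,"ty":-0.205,"spin":-53},{"tx":0.231,"ty":-0.205,"spin":-53},{"tx":0.231,"ty":-0.205,"spin":-53},{"tx":0.231,"ty":-0.205,"spin":-53},{"tx":0.231,"ty":-0.205,"spin":-53}]'

```text
invalid input at $.increments[0]: expected keys claw, tx, ty, tz, spin
```

Request:
step_arm --increments '[{"claw":1,"tx":0.231,"ty":-0.205,"tz":0,"spin":-53},{"claw":1,"tx":0.231,"ty":-0.205,"tz":0,"spin":-53},{"claw":1,"tx":0.231,"ty":-0.205,"tz":0,"spin":-53},{"claw":1,"tx":0.231,"ty":-0.205,"tz":0,"spin":-53},{"claw":1,"tx":0.231,"ty":-0.205,"tz":0,"spin":-53},{"claw":1,"tx":0.231,"ty":-0.205,"tz":0,"spin":-53},{"claw":1,"tx":0.231,"ty":-0.205,"tz":0,"spin":-53},{"claw":1,"tx":0.231,"ty":-0.205,"tz":0,"spin":-53}]'

```text
time: 0.77
position: [0.3337, -0.372, 0.4047]
tool_rot: [-2.612, -1.744, -0.003]
ft_force: [0.2, -0.3, 0.0]
grip_width: 1.001
```

Request:
step_arm --increments '[{"claw":1,"tx":0.296,"ty":0.059,"tz":0.03,"spin":-53},{"claw":1,"tx":0.296,"ty":0.059,"tz":0.03,"spin":-53},{"claw":1,"tx":0.296,"ty":0.059,"tz":0.03,"spin":-53},{"claw":1,"tx":0.296,"ty":0.059,"tz":0.03,"spin":-53},{"claw":1,"tx":0.296,"ty":0.059,"tz":0.03,"spin":-53},{"claw":1,"tx":0.296,"ty":0.059,"tz":0.03,"spin":-53},{"claw":1,"tx":0.296,"ty":0.059,"tz":0.03,"spin":-53},{"claw":1,"tx":0.296,"ty":0.059,"tz":0.03,"spin":-53}]'

```text
time: 1.43
position: [0.5035, -0.1221, 0.3744]
tool_rot: [-1.558, -2.727, -0.006]
ft_force: [-0.5, 0.4, 0.3]
grip_width: 0.999
```

```bash
python3 - <<'E'
from h import *
s=get_state(); print(s['position'],s['tool_rot'],s['qd'])
grab('wrist','w1.png')
E
```

```text
[ 0.50346759 -0.1220989   0.37436501] [-1.55786548 -2.72744924 -0.00603168] [-0.12274328  0.12282806 -0.07874253 -0.07691799  0.12716858  0.01842024
  0.25851809]
```

View pics/w1.png

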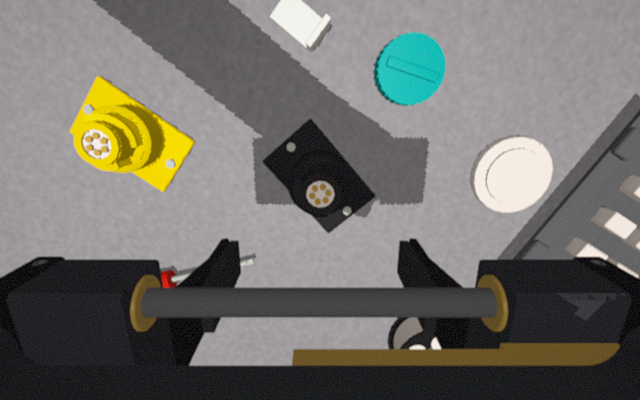

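The wrist view shows the canister's screws at (291,147) and (347,211) and the nozzle disc at (320,194). I'll measure the pot from the screws and plate corners.

```bash
python3 - <<'E'
from h import *
im=cv2.imread('pics/w1.png'); g=cv2.cvtColor(im,6).astype(float)
P=[]
for u,v in [(291,147),(347,211)]:
    w=np.clip(g[v-7:v+8,u-7:u+8]-90,0,None); yy,xx=np.mgrid[v-7:v+8,u-7:u+8]
    c=((w*xx).sum()/w.sum(),(w*yy).sum()/w.sum()); p=ray('w1.png',*c,.007); P.append(p); print(c,p.round(4))
d=P[1]-P[0]; print('centre',(P[0]+P[1])/2,'len',np.hypot(*d[:2]),'ang',np.degrees(np.arctan2(d[1],d[0])))
C=[ray('w1.png',*c,.006) for c in [(310,120),(264,162),(329,231),(374,195)]]
print(np.round(C,4), [np.linalg.norm(C[i]-C[i-1]).round(4) for i in range(4)], np.mean(C,0))
a=C[2]-C[1]; b=C[3]-C[0]; print([np.degrees(np.arctan2(q[1],q[0])) for q in(a,b)])
print('disc at', [ray('w1.png',320,194,z).round(4) for z in (.04,.05,.06)])
c=(P[0]+P[1])/2; 
A=im[100:250,240:400]; A=cv2.resize(np.clip(A*2.5,0,255).astype(np.uint8),(800,600)[:2] if 0 else (640,600),interpolation=cv2.INTER_CUBIC)
cc=np.array([c[0],c[1],.06])
for r,z in [(.02,.06),(.033,.034)]:
    pts=np.array([proj('w1.png',[c[0]+r*np.cos(t),c[1]+r*np.sin(t),z]) for t in np.linspace(0,6.28,60)])
    cv2.polylines(A,[((pts-[240,100])*4).astype(int)],True,(0,255,0),1)
cv2.imwrite('pics/w1c.png',A)
E
```

```text
(np.float64(290.54809523809524), np.float64(146.61857142857144)) [ 0.4613 -0.107   0.007 ]
(np.float64(348.1906116642959), np.float64(213.29160739687055)) [ 0.5541 -0.1396  0.007 ]
centre [ 0.50769938 -0.12332047  0.007     ] len 0.09827572230934818 ang -19.371749291584447
[[ 0.4654 -0.0728  0.006 ]
 [ 0.4447 -0.1362  0.006 ]
 [ 0.5468 -0.1695  0.006 ]
 [ 0.5676 -0.1069  0.006 ]] [np.float64(0.1078), np.float64(0.0667), np.float64(0.1074), np.float64(0.066)] [ 0.5061106  -0.12136288  0.006     ]
[np.float64(-18.06845452201153), np.float64(-18.45015872329093)]
disc at [array([ 0.5099, -0.1281,  0.04  ]), array([ 0.5083, -0.1256,  0.05  ]), array([ 0.5068, -0.1231,  0.06  ])]
```

View pics/w1c.png

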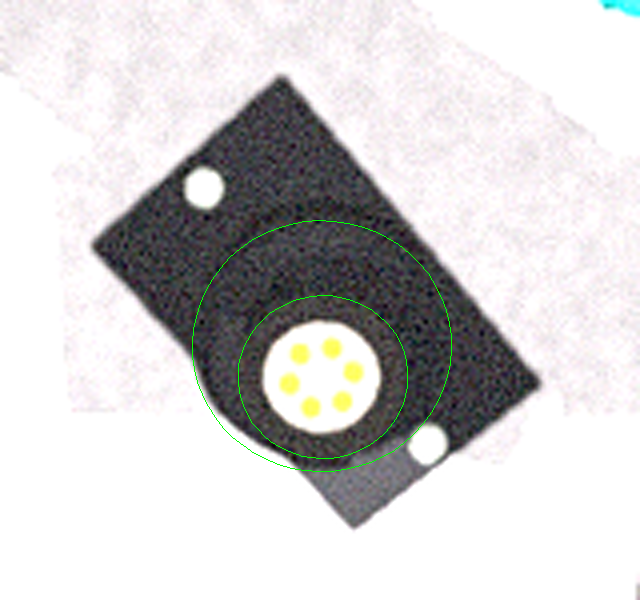

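Canister at (0.507, -0.123) with its long axis at about -18.5°. The screws, corners and disc agree to 2 mm, and the plate reads 108 x 66 against 112 x 70, about 3–4 % small. Next, the lid.

Request:
step_arm --increments '[{"claw":1,"tx":0.229,"ty":0.102,"tz":0.045,"spin":0},{"claw":1,"tx":0.229,"ty":0.102,"tz":0.045,"spin":0},{"claw":1,"tx":0.229,"ty":0.102,"tz":0.045,"spin":0},{"claw":1,"tx":0.229,"ty":0.102,"tz":0.045,"spin":0},{"claw":1,"tx":0.229,"ty":0.102,"tz":0.045,"spin":0},{"claw":1,"tx":0.229,"ty":0.102,"tz":0.045,"spin":0},{"claw":1,"tx":0.229,"ty":0.102,"tz":0.045,"spin":0},{"claw":1,"tx":0.229,"ty":0.102,"tz":0.045,"spin":0}]'

```text
time: 2.15
position: [0.4753, 0.1227, 0.3293]
tool_rot: [-1.57, -2.72, 0.001]
ft_force: [0.1, -0.6, -0.1]
grip_width: 1.007
```

```bash
python3 - <<'E'
from h import *
s=get_state(); print(s['position'],s['tool_rot'],s['qd'].round(2) if hasattr(s['qd'],'round') else s['qd'])
im=grab('wrist','w2.png')
u0,v0=proj('w2.png',[.479,.127,.028]); print(u0,v0)
x0,y0=int(u0)-64,max(0,int(v0)-56); A=im[y0:y0+112,x0:x0+128]
m=(A.min(2)>150).astype(np.uint8); n,l,st,c=cv2.connectedComponentsWithStats(m); i=1+st[1:,4].argmax(); print(x0,y0,c[i]+[x0,y0],st[i])
cv2.imwrite('pics/w2c.png',cv2.resize(A,(640,560),interpolation=cv2.INTER_CUBIC))
E
```

```text
[0.47525611 0.12274983 0.32926902] [-1.57042712e+00 -2.71965902e+00  7.25274699e-04] [ 0.05 -0.01  0.07 -0.01  0.03  0.01  0.03]
324.89135807497155 192.89936854782965
260 136 [323.44527128 210.19117846] [   0   18  128   94 7391]
```

View pics/w2c.png

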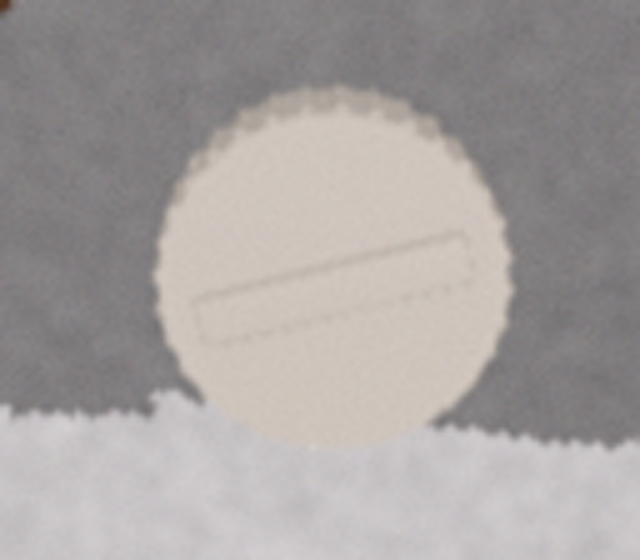

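The crop shows the lid's top face centred at crop (333,278), with the bar running from (204,322) to (468,257).

```bash
python3 - <<'E'
from h import *
f='w2.png'; q=lambda u,v,z: ray(f,260+u/5,136+v/5,z)
c=q(333,278,.026); print('lid',c,'dia',np.linalg.norm(q(155,277,.026)-q(511,277,.026)),np.linalg.norm(q(333,110,.026)-q(333,447,.026)))
a,b=q(204,322,.03),q(468,257,.03); d=b-a; print('bar',(a+b)/2,np.linalg.norm(d),np.degrees(np.arctan2(d[1],d[0])))
s=get_state(); M=R.from_rotvec(s['tool_rot']).as_matrix(); print(M.round(3)); e=M.T@(c-np.array(s['position'])-M[:,2]*ctrl.hold_point_z); print('tool delta to centre@z.026',e)
E
```

```text
lid [0.48004339 0.12834393 0.026     ] dia 0.06433976400947823 0.06342139685045724
bar [0.48082119 0.127605   0.03      ] 0.04859280354064613 44.44362266192705
[[-0.497  0.868 -0.001]
 [ 0.868  0.497 -0.001]
 [-0.    -0.001 -1.   ]]
tool delta to centre@z.026 [0.00502668 0.00783309 0.13991056]
```

Request:
step_arm --increments '[{"claw":1,"tx":0.005,"ty":0.008,"tz":0.035,"spin":0},{"claw":1,"tx":0.005,"ty":0.008,"tz":0.07,"spin":0},{"claw":1,"tx":0.005,"ty":0.008,"tz":0.1,"spin":0},{"claw":1,"tx":0.005,"ty":0.008,"tz":0.125,"spin":0},{"claw":1,"tx":0.005,"ty":0.008,"tz":0.14,"spin":0},{"claw":1,"tx":0.005,"ty":0.008,"tz":0.144,"spin":0},{"claw":1,"tx":0.005,"ty":0.008,"tz":0.144,"spin":0},{"claw":1,"tx":0.005,"ty":0.008,"tz":0.144,"spin":0}]'

```text
time: 2.87
position: [0.4815, 0.1273, 0.1862]
tool_rot: [1.581, 2.714, -0.0]
ft_force: [0.7, 0.1, -0.2]
grip_width: 1.0
```

Request:
step_arm --increments '[{"claw":0.6,"tx":0,"ty":0,"tz":0,"spin":0},{"claw":0.6,"tx":0,"ty":0,"tz":0,"spin":0},{"claw":0.6,"tx":0,"ty":0,"tz":0,"spin":0},{"claw":0.6,"tx":0,"ty":0,"tz":0,"spin":0},{"claw":0.6,"tx":0,"ty":0,"tz":0,"spin":0},{"claw":0.6,"tx":0,"ty":0,"tz":0,"spin":0},{"claw":0.6,"tx":0,"ty":0,"tz":0,"spin":0},{"claw":0.6,"tx":0,"ty":0,"tz":0,"spin":0}]' --force 20

```text
time: 3.53
position: [0.4808, 0.129, 0.1861]
tool_rot: [1.577, 2.717, -0.0]
ft_force: [-1.5, 0.3, 5.2]
grip_width: 0.728
```

Gripped at 63 mm, as expected. I'm lifting now.

Request:
step_arm --increments '[{"claw":0.5,"tx":0,"ty":0,"tz":0,"spin":0},{"claw":0.5,"tx":0,"ty":0,"tz":-0.005,"spin":0},{"claw":0.5,"tx":0,"ty":0,"tz":-0.02,"spin":0},{"claw":0.5,"tx":0,"ty":0,"tz":-0.045,"spin":0},{"claw":0.5,"tx":0,"ty":0,"tz":-0.075,"spin":0},{"claw":0.5,"tx":0,"ty":0,"tz":-0.105,"spin":0},{"claw":0.5,"tx":0,"ty":0,"tz":-0.12,"spin":0},{"claw":0.5,"tx":0,"ty":0,"tz":-0.12,"spin":0}]' --force 30

```text
time: 4.2
position: [0.4818, 0.1299, 0.3093]
tool_rot: [1.574, 2.712, 0.006]
ft_force: [0.7, 0.6, -0.8]
grip_width: 0.729
```

```bash
python3 - <<'E'
from h import *
s=get_state(); print(s['position'],s['tool_rot'],s['grip_width'],s['ft_force'],s['torque'])
im=grab('wrist','w3.png'); g=s['position']; cx,cy=g[0],g[1]
print(proj('w3.png',[cx,cy,.13]))
E
```

```text
[0.48176754 0.12988295 0.30932984] [1.57373325 2.71240365 0.00572327] 0.7290128224271224 [ 0.72187464  0.64151415 -0.78032532] [ 0.02672503 -0.23843488  0.00971302]
[316.62111389 257.46513328]
```

View pics/w3.png

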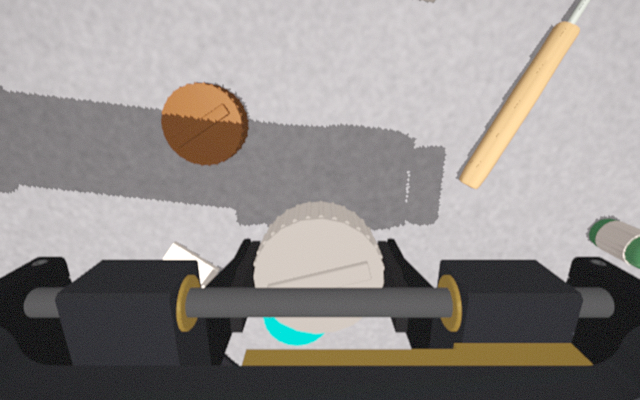

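The lid is level in the fingers, top-face centre at about (319,276), with the bar still visible. Next I work out the lid's offset in the hand and the move to the canister.

```bash
python3 - <<'E'
from h import *
f='w3.png'; s=get_state(); p=np.array(s['position']); M=R.from_rotvec(s['tool_rot']).as_matrix(); z=p[2]-.1595
for uv in [(319,276),(254,275),(384,275),(319,220),(319,333)]:
    P=ray(f,*uv,z); print(uv,P.round(4),'tool',(M.T@(P-p)).round(4))
a,b=ray(f,265,290,z+.004),ray(f,371,268,z+.004); d=b-a; print('bar ang',np.degrees(np.arctan2(d[1],d[0])), np.linalg.norm(d))
x=M[:,0]; print('yaw',np.degrees(np.arctan2(x[1],x[0])))
d=np.array([.507,-.123,p[2]])-p; print('to mouth, tool axes',M.T@d)
E
```

```text
(319, 276) [0.4832 0.1297 0.1478] tool [-0.0004  0.0015  0.1595]
(254, 275) [0.4551 0.1144 0.1478] tool [ 0.0003 -0.0305  0.1594]
(384, 275) [0.5108 0.146  0.1478] tool [1.000e-04 3.350e-02 1.596e-01]
(319, 220) [0.4685 0.1554 0.1478] tool [0.0292 0.0015 0.1594]
(319, 333) [0.5001 0.1003 0.1478] tool [-0.0343  0.0015  0.1596]
bar ang 42.861606604087235 0.05231041840583186
yaw 119.74081857445297
to mouth, tool axes [-2.31954598e-01 -1.02705809e-01  1.54596362e-04]
```

Request:
step_arm --increments '[{"claw":0.5,"tx":-0.032,"ty":-0.019,"tz":0,"spin":7},{"claw":0.5,"tx":-0.064,"ty":-0.038,"tz":0,"spin":14},{"claw":0.5,"tx":-0.096,"ty":-0.056,"tz":0,"spin":21},{"claw":0.5,"tx":-0.128,"ty":-0.074,"tz":0,"spin":28},{"claw":0.5,"tx":-0.16,"ty":-0.093,"tz":0,"spin":35},{"claw":0.5,"tx":-0.192,"ty":-0.112,"tz":0,"spin":42},{"claw":0.5,"tx":-0.224,"ty":-0.13,"tz":0,"spin":49},{"claw":0.5,"tx":-0.255,"ty":-0.148,"tz":0,"spin":56}]'

```text
time: 4.92
position: [0.4775, -0.1676, 0.304]
tool_rot: [-2.671, -1.649, 0.003]
ft_force: [0.5, 0.1, -0.3]
grip_width: 0.732
```

Request:
step_arm --increments '[{"claw":0.5,"tx":0,"ty":0,"tz":0.01,"spin":6},{"claw":0.5,"tx":0,"ty":0,"tz":0.03,"spin":6},{"claw":0.5,"tx":0,"ty":0,"tz":0.03,"spin":6},{"claw":0.5,"tx":0,"ty":0,"tz":0.03,"spin":6},{"claw":0.5,"tx":0,"ty":0,"tz":0.03,"spin":6}]'

```text
time: 5.33
position: [0.4785, -0.1652, 0.2754]
tool_rot: [-2.749, -1.519, 0.001]
ft_force: [1.1, 0.5, 0.7]
grip_width: 0.73
```

```bash
python3 - <<'E'
from h import *
for i in range(3):
    s=get_state(); print(np.round(s['position'],4),np.round(s['tool_rot'],4),s['time']); im=grab('wrist','w4.png')
u,v=proj('w4.png',[.5065,-.1235,.05]).astype(int); print(u,v)
A=im[60:330,160:480]; cv2.imwrite('pics/w4c.png',cv2.resize(np.clip(A*1.6,0,255).astype(np.uint8),(711,600),interpolation=cv2.INTER_CUBIC))
E
```

```text
[ 0.4785 -0.1652  0.2754] [-2.7489e+00 -1.5185e+00  9.0000e-04] 5.3333
[ 0.4789 -0.1653  0.2761] [2.7498e+00 1.5189e+00 3.0000e-04] 5.3833
[ 0.479  -0.1653  0.2763] [2.7494e+00 1.5184e+00 8.0000e-04] 5.4333
319 152
```

View pics/w4c.png

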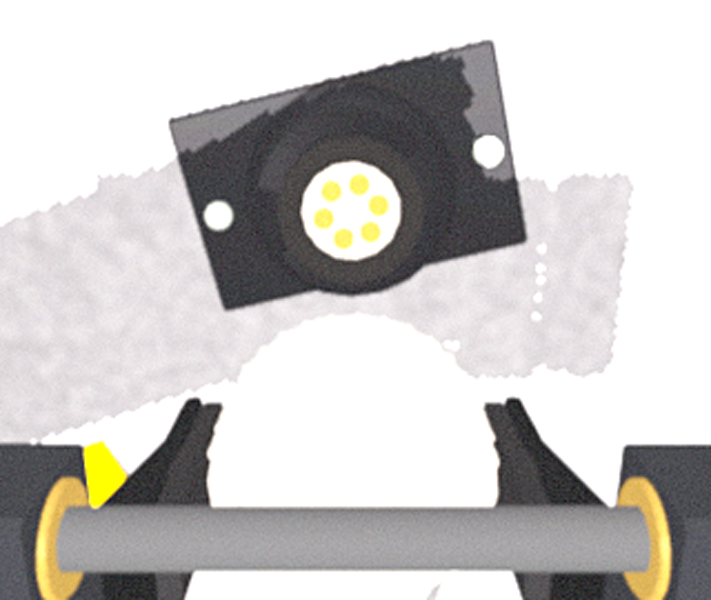

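The crop shows the nozzle disc and rim centred at (351,210), with plate corners (170,121), (492,41), (525,240) and (227,309). The lid edges are at 208 and 499.

```bash
python3 - <<'E'
from h import *
f='w4.png'; k=711/320; q=lambda u,v,z: ray(f,160+u/k,60+v/k,z)
s=get_state(); p=np.array(s['position']); M=R.from_rotvec(s['tool_rot']).as_matrix()
T=lambda P:(M.T@(P-p)).round(4)
C=[q(*c,.006) for c in [(170,121),(492,41),(525,240),(227,309)]]
print([np.linalg.norm(C[i]-C[i-1]).round(4) for i in range(4)],np.mean(C,0).round(4),T(np.mean(C,0)))
S=[q(218,215,.007),q(488,151,.007)]; d=S[1]-S[0]; print('screws',np.mean(S,0).round(4),T(np.mean(S,0)),np.linalg.norm(d),np.degrees(np.arctan2(d[1],d[0])))
for a,b in((0,1),(3,2)): d=C[b]-C[a]; print(np.degrees(np.arctan2(d[1],d[0])))
for z in(.055,.06,.065): P=q(351,210,z); print(z,P.round(4),T(P))
l=(q(208,470,.108)+q(499,470,.108))/2; print('lid mid',T(l),np.linalg.norm(q(208,470,.108)-q(499,470,.108)))
im=cv2.imread('pics/w4.png')[200:345,240:400]
g=cv2.createCLAHE(4,(2,2)).apply(cv2.cvtColor(im,6)); cv2.imwrite('pics/w4b.png',cv2.resize(g,(640,580),interpolation=cv2.INTER_CUBIC))
print(M.round(3))
E
```

```text
[np.float64(0.0677), np.float64(0.1093), np.float64(0.0674), np.float64(0.1091)] [ 0.5062 -0.1222  0.006 ] [ 0.0511 -0.0003  0.2704]
screws [ 0.5058 -0.1223  0.007 ] [ 0.0508 -0.0006  0.2694] 0.09486382422052465 -18.926611085319646
-18.86899067894251
-18.714467815390073
0.055 [ 0.5052 -0.1232  0.055 ] [ 0.0498 -0.0006  0.2214]
0.06 [ 0.5056 -0.1225  0.06  ] [ 0.0506 -0.0006  0.2164]
0.065 [ 0.5061 -0.1218  0.065 ] [ 0.0514 -0.0006  0.2114]
lid mid [-1.700e-03  1.000e-04  1.684e-01] 0.06732153876082268
[[ 0.533  0.846  0.001]
 [ 0.846 -0.533 -0.001]
 [-0.     0.001 -1.   ]]
```

View pics/w4b.png

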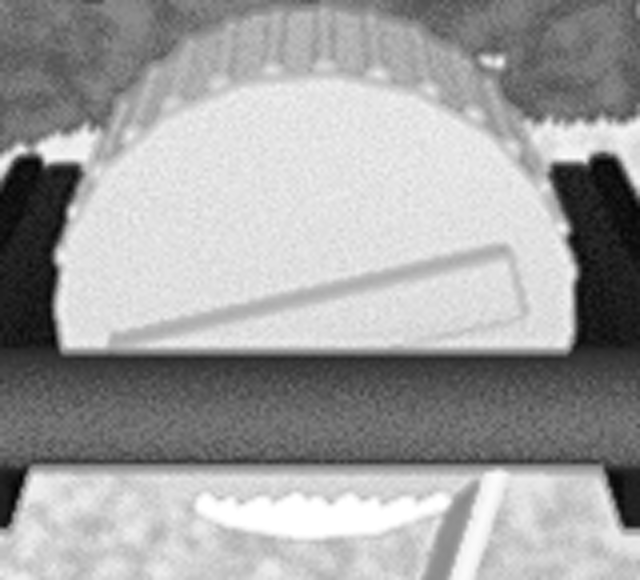

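```bash
python3 - <<'E'
from h import *
from scipy.optimize import least_squares
f='w4.png'; q=lambda u,v,z: ray(f,240+u/4,200+v/4,z)
p=np.array([.4789,-.1653,.2761]); M=R.from_rotvec([2.7495,1.5187,0]).as_matrix()
T=lambda P:(M.T@(P-p)).round(4)
zt=p[2]-.1595
e=T(q(517,284,zt+.004)); a=T(q(112,347,zt+.004)); b=T(q(505,255,zt+.004)); d=(b-a)/np.linalg.norm(b-a)
print('bar end',e,'dir',np.degrees(np.arctan2(d[1],d[0])),'centre',e-.025*d, 'world ang',np.degrees(np.arctan2(*(M@d)[[1,0]])))
# circle fit of the top face edge, unknown centre x,y with height offset dz
E=[(58,290),(577,290),(318,78),(200,98),(440,95),(120,150),(520,150),(80,210),(560,215)]
for dz in(-.004,0,.004):
    P=np.array([T(q(*c,zt+dz)) for c in E]); r=least_squares(lambda x:np.hypot(P[:,0]-x[0],P[:,1]-x[1])-x[2],[0,0,.032]); print(dz,r.x.round(4),np.std(r.fun).round(4))
E
```

```text
bar end [0.0057 0.0239 0.1555] dir 75.15315785096722 centre [-0.0007059  -0.00026536  0.1555    ] world ang -17.324585956895874
-0.004 [-0.0035  0.0006  0.0327] 0.0003
0 [-0.0011  0.0006  0.0318] 0.0003
0.004 [0.0014 0.0006 0.0309] 0.0003
```

Relative to the hand, the mouth is at tool x +52 mm and y −1 mm, and the bar is within 2° of the plate axis. I'm moving over it and descending to just above contact.

Request:
step_arm --increments '[{"claw":0.5,"tx":0.02,"ty":-0.001,"tz":0,"spin":1.5},{"claw":0.5,"tx":0.04,"ty":-0.001,"tz":0,"spin":1.5},{"claw":0.5,"tx":0.052,"ty":-0.001,"tz":0,"spin":1.5},{"claw":0.5,"tx":0.052,"ty":-0.001,"tz":0.01,"spin":1.5},{"claw":0.5,"tx":0.052,"ty":-0.001,"tz":0.018,"spin":1.5},{"claw":0.5,"tx":0.052,"ty":-0.001,"tz":0.022,"spin":1.5},{"claw":0.5,"tx":0.052,"ty":-0.001,"tz":0.022,"spin":1.5}]'

```text
time: 6.07
position: [0.5042, -0.1224, 0.252]
tool_rot: [-2.77, -1.478, 0.004]
ft_force: [-0.1, 0.4, 1.1]
grip_width: 0.726
```

Request:
step_arm --increments '[{"claw":0.5,"tx":0,"ty":0,"tz":0.003,"spin":0},{"claw":0.5,"tx":0,"ty":0,"tz":0.006,"spin":0},{"claw":0.5,"tx":0,"ty":0,"tz":0.009,"spin":0},{"claw":0.5,"tx":0,"ty":0,"tz":0.012,"spin":0},{"claw":0.5,"tx":0,"ty":0,"tz":0.012,"spin":0},{"claw":0.5,"tx":0,"ty":0,"tz":0.012,"spin":0}]'

```text
time: 6.57
position: [0.5054, -0.1214, 0.2416]
tool_rot: [-2.771, -1.481, 0.0]
ft_force: [0.0, 0.8, -0.1]
grip_width: 0.727
```

```bash
python3 - <<'E'
from h import *
s=get_state(); 
for k in s: print(k,np.round(s[k],3))
E
```

```text
time 6.567
joint_positions [ 0.729  0.244 -0.601  1.938  0.162  1.008 -0.534]
qd [-0.    -0.006 -0.002 -0.007 -0.     0.002  0.002]
joint_torque [ 4.5000e-02 -3.5329e+01 -3.8490e+00 -2.6731e+01 -4.8000e-02 -4.0000e-03
 -5.0000e-03]
position [ 0.505 -0.121  0.242]
tool_rot [-2.771 -1.481  0.   ]
ft_force [ 0.026  0.847 -0.091]
torque [-0.051 -0.079 -0.013]
grip_width 0.727
```

Request:
step_arm --increments '[{"claw":0.5,"tx":0,"ty":0,"tz":0.001,"spin":0},{"claw":0.5,"tx":0,"ty":0,"tz":0.002,"spin":0},{"claw":0.5,"tx":0,"ty":0,"tz":0.003,"spin":0},{"claw":0.5,"tx":0,"ty":0,"tz":0.004,"spin":0},{"claw":0.5,"tx":0,"ty":0,"tz":0.005,"spin":0},{"claw":0.5,"tx":0,"ty":0,"tz":0.005,"spin":0}]'

```text
time: 7.07
position: [0.5054, -0.1213, 0.2365]
tool_rot: [-2.771, -1.481, 0.0]
ft_force: [0.4, -0.7, -0.8]
grip_width: 0.73
```

Request:
step_arm --increments '[{"claw":0.5,"tx":0,"ty":0,"tz":0.001,"spin":0},{"claw":0.5,"tx":0,"ty":0,"tz":0.002,"spin":0},{"claw":0.5,"tx":0,"ty":0,"tz":0.002,"spin":0}]'

```text
time: 7.32
position: [0.5054, -0.1214, 0.2345]
tool_rot: [-2.771, -1.481, 0.0]
ft_force: [-0.5, 0.4, -0.5]
grip_width: 0.73
```

Request:
step_arm --increments '[{"claw":0.5,"tx":0,"ty":0,"tz":0.0007,"spin":0},{"claw":0.5,"tx":0,"ty":0,"tz":0.0015,"spin":0},{"claw":0.5,"tx":0,"ty":0,"tz":0.0015,"spin":0}]'

```text
time: 7.57
position: [0.5054, -0.1214, 0.2331]
tool_rot: [-2.771, -1.481, 0.0]
ft_force: [0.1, 0.7, -1.1]
grip_width: 0.728
```

Request:
step_arm --increments '[{"claw":0.5,"tx":0,"ty":0,"tz":0.0005,"spin":0},{"claw":0.5,"tx":0,"ty":0,"tz":0.001,"spin":0},{"claw":0.5,"tx":0,"ty":0,"tz":0.001,"spin":0}]'

```text
time: 7.82
position: [0.5055, -0.1214, 0.2321]
tool_rot: [-2.771, -1.481, 0.0]
ft_force: [0.4, 0.4, -1.8]
grip_width: 0.726
```

Request:
step_arm --increments '[{"claw":0.5,"tx":0,"ty":0,"tz":0.0005,"spin":0},{"claw":0.5,"tx":0,"ty":0,"tz":0.001,"spin":0},{"claw":0.5,"tx":0,"ty":0,"tz":0.001,"spin":0}]'

```text
time: 8.07
position: [0.5056, -0.1214, 0.2316]
tool_rot: [2.771, 1.481, -0.0]
ft_force: [-1.2, 0.8, 3.0]
grip_width: 0.727
```

Request:
step_arm --increments '[{"claw":0.5,"tx":0,"ty":0,"tz":0.0005,"spin":0},{"claw":0.5,"tx":0,"ty":0,"tz":0.001,"spin":0},{"claw":0.5,"tx":0,"ty":0,"tz":0.001,"spin":0}]'

```text
time: 8.32
position: [0.5057, -0.1213, 0.2314]
tool_rot: [2.77, 1.481, -0.001]
ft_force: [-3.4, 1.1, 9.8]
grip_width: 0.728
```

```bash
python3 - <<'E'
from h import *
s=get_state(); print(s['position'],np.round(s['ft_force'],2),np.round(s['torque'],3),s['joint_torque'][6])
E
```

```text
[ 0.50567088 -0.12128171  0.23144407] [-3.42  1.15  9.84] [ 0.157  0.798 -0.032] -0.0022261706180870533
```

Contact is at TCP z 0.2316, so the lid edge is about 14.4 mm below the rim, inside the 12.7–16.3 mm band for seated on the seal. I'm easing off the push, then turning.

Request:
step_arm --increments '[{"claw":0.5,"tx":0,"ty":0,"tz":-0.0008,"spin":0},{"claw":0.5,"tx":0,"ty":0,"tz":-0.0008,"spin":4},{"claw":0.5,"tx":0,"ty":0,"tz":-0.0008,"spin":8},{"claw":0.5,"tx":0,"ty":0,"tz":-0.0008,"spin":12},{"claw":0.5,"tx":0,"ty":0,"tz":-0.0008,"spin":12}]'

```text
time: 8.73
position: [0.5059, -0.1215, 0.2316]
tool_rot: [2.91, 1.18, 0.002]
ft_force: [-0.8, -0.4, 2.9]
grip_width: 0.729
```

```bash
cat > st.py <<'E'
from h import *
s=get_state(); M=R.from_rotvec(s['tool_rot']).as_matrix()
print(np.round(s['position'],4),np.round(s['ft_force'],2),np.round(s['torque'],3),'jt7',s['joint_torque'][6].__round__(3),'q7',round(s['joint_positions'][6],3),'yaw',np.degrees(np.arctan2(M[1,0],M[0,0])).round(2),'tilt',np.degrees(np.arccos(-M[2,2])).round(2),s['time'],s['grip_width'])
E
python3 st.py
```

```text
[ 0.5059 -0.1215  0.2316] [-0.81 -0.42  2.94] [-0.049  0.001 -0.067] jt7 -0.661 q7 -0.746 yaw 44.14 tilt 0.09 8.7333 0.7285612381516198
```

Request:
step_arm --increments '[{"claw":0.5,"tx":0,"ty":0,"tz":0,"spin":4},{"claw":0.5,"tx":0,"ty":0,"tz":0,"spin":8},{"claw":0.5,"tx":0,"ty":0,"tz":0,"spin":12},{"claw":0.5,"tx":0,"ty":0,"tz":0,"spin":15},{"claw":0.5,"tx":0,"ty":0,"tz":0,"spin":15},{"claw":0.5,"tx":0,"ty":0,"tz":0,"spin":15}]'

```text
time: 9.23
position: [0.5059, -0.1215, 0.2315]
tool_rot: [3.038, 0.797, 0.002]
ft_force: [0.3, -0.7, 4.8]
grip_width: 0.726
```

```bash
python3 st.py
```

```text
[ 0.5059 -0.1215  0.2315] [ 0.32 -0.73  4.85] [-0.075 -0.127 -0.072] jt7 -0.05 q7 -0.994 yaw 29.4 tilt 0.09 9.2333 0.725660976479551
```

Request:
step_arm --increments '[{"claw":0.5,"tx":0,"ty":0,"tz":0,"spin":2.5},{"claw":0.5,"tx":0,"ty":0,"tz":0,"spin":5},{"claw":0.5,"tx":0,"ty":0,"tz":0,"spin":5},{"claw":0.5,"tx":0,"ty":0,"tz":0,"spin":5}]'

```text
time: 9.57
position: [0.5059, -0.1214, 0.2315]
tool_rot: [3.07, 0.663, 0.002]
ft_force: [0.3, 0.1, 5.6]
grip_width: 0.724
```

```bash
python3 st.py
```

```text
[ 0.5059 -0.1214  0.2315] [0.27 0.05 5.58] [-0.056 -0.016  0.006] jt7 -0.041 q7 -1.079 yaw 24.38 tilt 0.08 9.5667 0.724270685060534
```

Request:
step_arm --increments '[{"claw":0.5,"tx":0,"ty":0,"tz":0,"spin":2},{"claw":0.5,"tx":0,"ty":0,"tz":0,"spin":4},{"claw":0.5,"tx":0,"ty":0,"tz":0,"spin":4},{"claw":0.5,"tx":0,"ty":0,"tz":0,"spin":4}]'

```text
time: 9.9
position: [0.5059, -0.1214, 0.2315]
tool_rot: [3.091, 0.556, 0.002]
ft_force: [-0.7, -0.5, 5.5]
grip_width: 0.726
```

```bash
python3 st.py
```

```text
[ 0.5059 -0.1214  0.2315] [-0.69 -0.49  5.51] [-0.043 -0.024  0.022] jt7 -0.041 q7 -1.146 yaw 20.39 tilt 0.08 9.9 0.7261995004318287
```

Request:
step_arm --increments '[{"claw":0.5,"tx":0,"ty":0,"tz":0,"spin":2},{"claw":0.5,"tx":0,"ty":0,"tz":0,"spin":4},{"claw":0.5,"tx":0,"ty":0,"tz":0,"spin":4},{"claw":0.5,"tx":0,"ty":0,"tz":0,"spin":4}]'

```text
time: 10.23
position: [0.5059, -0.1214, 0.2316]
tool_rot: [3.109, 0.448, 0.002]
ft_force: [-0.2, -0.2, 6.0]
grip_width: 0.73
```

```bash
python3 st.py
```

```text
[ 0.5059 -0.1214  0.2316] [-0.21 -0.17  6.05] [-0.073 -0.027 -0.011] jt7 -0.042 q7 -1.213 yaw 16.39 tilt 0.08 10.2333 0.7295543356745372
```

Request:
step_arm --increments '[{"claw":0.5,"tx":0,"ty":0,"tz":0,"spin":2},{"claw":0.5,"tx":0,"ty":0,"tz":0,"spin":4},{"claw":0.5,"tx":0,"ty":0,"tz":0,"spin":4},{"claw":0.5,"tx":0,"ty":0,"tz":0,"spin":4}]'

```text
time: 10.57
position: [0.5059, -0.1214, 0.2315]
tool_rot: [3.123, 0.339, 0.002]
ft_force: [-0.7, -0.9, 5.4]
grip_width: 0.729
```

```bash
python3 st.py
```

```text
[ 0.5059 -0.1214  0.2315] [-0.7  -0.87  5.43] [-0.008 -0.048 -0.009] jt7 -0.042 q7 -1.281 yaw 12.39 tilt 0.08 10.5667 0.7292101244375655
```

Request:
step_arm --increments '[{"claw":0.5,"tx":0,"ty":0,"tz":0,"spin":2},{"claw":0.5,"tx":0,"ty":0,"tz":0,"spin":4},{"claw":0.5,"tx":0,"ty":0,"tz":0,"spin":4},{"claw":0.5,"tx":0,"ty":0,"tz":0,"spin":4}]'

```text
time: 10.9
position: [0.5059, -0.1214, 0.2315]
tool_rot: [3.133, 0.23, 0.002]
ft_force: [0.5, 0.3, 4.9]
grip_width: 0.729
```

```bash
python3 st.py
```

```text
[ 0.5059 -0.1214  0.2315] [0.49 0.33 4.9 ] [-0.021 -0.06   0.016] jt7 -0.062 q7 -1.348 yaw 8.4 tilt 0.08 10.9 0.7293896786334864
```

Request:
step_arm --increments '[{"claw":0.5,"tx":0,"ty":0,"tz":0,"spin":2},{"claw":0.5,"tx":0,"ty":0,"tz":0,"spin":4},{"claw":0.5,"tx":0,"ty":0,"tz":0,"spin":4},{"claw":0.5,"tx":0,"ty":0,"tz":0,"spin":4}]'

```text
time: 11.23
position: [0.5061, -0.1213, 0.2315]
tool_rot: [3.139, 0.121, 0.003]
ft_force: [1.9, 0.0, 5.6]
grip_width: 0.728
```

```bash
python3 st.py
```

```text
[ 0.5061 -0.1213  0.2315] [1.92 0.03 5.61] [ 0.023 -0.366  0.139] jt7 -0.169 q7 -1.416 yaw 4.41 tilt 0.1 11.2333 0.7275092027383774
```

Torque is rising: 0.14 N m at the wrist and 0.13–0.17 at joint 7. I'm switching to finer steps.

Request:
step_arm --increments '[{"claw":0.5,"tx":0,"ty":0,"tz":0,"spin":1},{"claw":0.5,"tx":0,"ty":0,"tz":0,"spin":2},{"claw":0.5,"tx":0,"ty":0,"tz":0,"spin":2},{"claw":0.5,"tx":0,"ty":0,"tz":0,"spin":2}]'

```text
time: 11.57
position: [0.5061, -0.1213, 0.2314]
tool_rot: [3.141, 0.063, 0.003]
ft_force: [3.3, -0.3, 5.5]
grip_width: 0.73
```

```bash
python3 st.py
```

```text
[ 0.5061 -0.1213  0.2314] [ 3.34 -0.31  5.51] [ 0.128 -0.799  0.237] jt7 -0.253 q7 -1.452 yaw 2.28 tilt 0.11 11.5667 0.7295993481318014
```

Request:
step_arm --increments '[{"claw":0.5,"tx":0,"ty":0,"tz":0,"spin":0.5},{"claw":0.5,"tx":0,"ty":0,"tz":0,"spin":0.5},{"claw":0.5,"tx":0,"ty":0,"tz":0,"spin":0.5}]'

```text
time: 11.82
position: [0.506, -0.1213, 0.2314]
tool_rot: [3.141, 0.048, 0.003]
ft_force: [4.9, -0.5, 5.1]
grip_width: 0.728
```

```bash
python3 st.py; python3 -c "
from h import *
for i in range(4):
    imaging.get_image('wrist'); s=get_state(); print(np.round(s['torque'][2],3),s['joint_torque'][6])"
```

```text
[ 0.506  -0.1213  0.2314] [ 4.95 -0.53  5.09] [ 0.116 -0.87   0.236] jt7 -0.273 q7 -1.46 yaw 1.76 tilt 0.1 11.8167 0.7279805809251322
0.257 -0.26625637896358967
0.275 -0.2649357821792364
0.259 -0.26468985714018345
0.285 -0.2646638173609972
```

Mean wrist torque is 0.26 N m and joint 7 shows 0.265, both in the snug band. I'm releasing and lifting straight up.

Request:
step_arm --increments '[{"claw":0.8,"tx":0,"ty":0,"tz":0,"spin":0},{"claw":0.9,"tx":0,"ty":0,"tz":0,"spin":0},{"claw":1,"tx":0,"ty":0,"tz":0,"spin":0},{"claw":1,"tx":0,"ty":0,"tz":0,"spin":0},{"claw":1,"tx":0,"ty":0,"tz":0,"spin":0},{"claw":1,"tx":0,"ty":0,"tz":0,"spin":0}]'

```text
time: 12.52
position: [0.505, -0.1214, 0.2305]
tool_rot: [-3.141, -0.047, 0.002]
ft_force: [0.1, 0.1, 0.1]
grip_width: 0.988
```

Request:
step_arm --increments '[{"claw":1,"tx":0,"ty":0,"tz":-0.005,"spin":0},{"claw":1,"tx":0,"ty":0,"tz":-0.015,"spin":0},{"claw":1,"tx":0,"ty":0,"tz":-0.035,"spin":0},{"claw":1,"tx":0,"ty":0,"tz":-0.065,"spin":0},{"claw":1,"tx":0,"ty":0,"tz":-0.1,"spin":0},{"claw":1,"tx":0,"ty":0,"tz":-0.13,"spin":0},{"claw":1,"tx":0,"ty":0,"tz":-0.13,"spin":0},{"claw":1,"tx":0,"ty":0,"tz":-0.13,"spin":0}]'

```text
time: 13.18
position: [0.5062, -0.1212, 0.3641]
tool_rot: [3.139, 0.048, 0.008]
ft_force: [0.3, -0.1, -0.5]
grip_width: 0.998
```

```bash
python3 st.py; python3 - <<'E'
from h import *
im=grab('wrist','w5.png'); b=grab('side','side2.png')
A=cv2.resize(im[90:290,210:430],(440,400)); B=cv2.resize(b[100:280,250:450],(444,400),interpolation=cv2.INTER_CUBIC)
cv2.imwrite('pics/end.png',cv2.resize(np.hstack([A,B]),(796,360)))
E
```

```text
[ 0.5062 -0.1212  0.3641] [ 0.27 -0.12 -0.49] [-0.026  0.03   0.057] jt7 0.017 q7 -1.394 yaw 1.74 tilt 0.32 13.1833 0.9982912251550172
```

View pics/end.png

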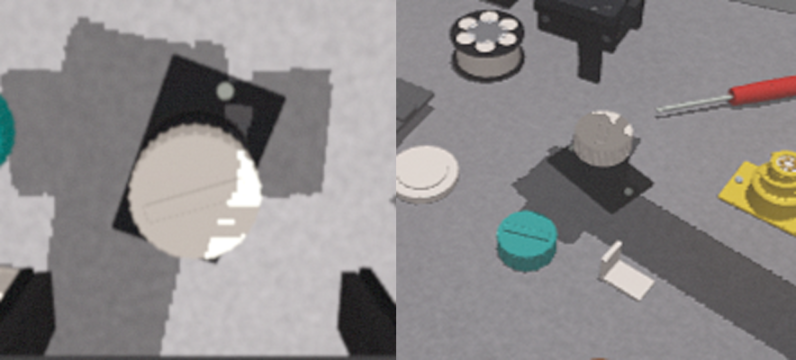

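The picture shows the lid sitting level and centred on the pot at (195,190), with its bar at about −74°, as turned. In the side crop the neighbours are where they were and the gripper is clear. Handing in.

```bash
python3 -c "
from h import *
print(workorder.close_job())"
```

```text
the job is handed in; nothing more can be done
None
```

The lid is on the nozzle pot and screwed down snug, and I handed the job in at about 13 s of the 54 s allowed. The hand-in gave no verdict.

- **Setting on:** I picked up the white lid with the bar, turned it in line with the pot's plate and lowered it. It touched the seal with its lower edge about 14.4 mm below the rim, inside the 12.7–16.3 mm range. The press-down force peaked at about 10 N.
- **Tightening:** It turned clockwise about 54° in all, and the torque started to rise after about 48°. Before letting go, the wrist sensor read 0.24–0.285 N m (average about 0.26) and joint 7 read 0.265, within the 0.2–0.3 snug range. The wrist sensor is noisy by about 0.03 N m.
- **Last look:** The lid sits level and centred on the pot. The wide lid, screwdriver, bracket and turquoise lid look unmoved; I did not re-check the other things up close. The gripper is open and clear, with no force on it.
- **Readings that disagreed:** The plate measured 2–4 % too small in the camera views. A side force of up to 5 N built up while tightening, probably because the lid was held 1–2 mm off centre; it was gone after release.

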